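# Pack the microscope optics into their caddy

### The job

Put the microscope's four optical parts from the blue mat away in the white caddy, each standing upright and fully down in its own pocket: the objective lens in the small round pocket, the eyepiece in the large round one, the filter cube in the square one and the filter slider in the long one. Set them down gently, never dropping or throwing them, and leave the plain steel canister and the aluminium heating block with four wells where they stand on the mat.

Things in the scene. Friction and masses are not known exactly. Their poses are not given: they have to be found in the camera images.
- objective_center (a point): Objective lens: steel barrel 32 mm across and 60 mm tall, straight up to 40 mm, then stepped and tapering to a narrow 14 mm nose with a dark lens on top. Stands upright on a 3 mm thick blue bench mat. Point: its centre, half-way up, z up (30 mm above its base).
- eyepiece_center (a point): Eyepiece: stout black cylinder 46 mm across and 52 mm tall (42 mm across above 40 mm), with a wide round glass lens in its top. Stands upright on a 3 mm thick blue bench mat. Point: its centre, half-way up, z up (26 mm above its base).
- filter_cube_center (a point): Filter cube: aluminium block 44 x 44 mm and 50 mm tall with one large round window in the middle of its top and in two of its sides. Stands upright on a 3 mm thick blue bench mat. Point: its centre, half-way up, z up (25 mm above its base); x and y square to its sides.
- filter_slider_center (a point): Filter slider: aluminium bar 70 mm long, 24 mm wide, 50 mm tall, standing on edge, two round windows through its broad sides, a thin dark line along its top. Stands upright on a 3 mm thick blue bench mat. Point: its centre, half-way up, z up (25 mm above its base); x along its length, y across its 24 mm width.
- pocket_round_small_floor (a point): The small round pocket, 50 mm across, in a grey block, its floor lined dark. Point: centre of the pocket's floor, z up. The block is 100 x 88 x 12 mm (100 along its own x); its 7 mm deep recess has its floor about 9 mm above the table and its rim 16 mm above the table. It is one of four such grey blocks, fixed two by two with 4 to 6 mm between them in a white caddy whose outer rim is also 16 mm high. 
- pocket_round_large_floor (a point): The large round pocket, 66 mm across, in a grey block, its floor lined dark. Point: centre of the pocket's floor, z up. The block is 100 x 88 x 12 mm (100 along its own x); its 7 mm deep recess has its floor about 9 mm above the table and its rim 16 mm above the table. It is one of four such grey blocks, fixed two by two with 4 to 6 mm between them in a white caddy whose outer rim is also 16 mm high. 
- pocket_square_floor (a point): The square pocket, 62 x 62 mm, in a grey block, its floor lined dark. Point: centre of the pocket's floor, z up. The block is 100 x 88 x 12 mm (100 along its own x); its 7 mm deep recess has its floor about 9 mm above the table and its rim 16 mm above the table. It is one of four such grey blocks, fixed two by two with 4 to 6 mm between them in a white caddy whose outer rim is also 16 mm high. 
- pocket_long_floor (a point): The long pocket, 88 mm along its x by 42 mm along its y, in a grey block, its floor lined dark. Point: centre of the pocket's floor, z up. The block is 100 x 88 x 12 mm (100 along its own x); its 7 mm deep recess has its floor about 9 mm above the table and its rim 16 mm above the table. It is one of four such grey blocks, fixed two by two with 4 to 6 mm between them in a white caddy whose outer rim is also 16 mm high. 
- canister_center (a point): Look-alike that stays: closed sample canister, plain straight steel cylinder 32 mm across and 60 mm tall with a flat top, no nose and no lens. Stands upright on a 3 mm thick blue bench mat. Point: its centre, half-way up, z up (30 mm above its base).
- heat_block_center (a point): Look-alike that stays: aluminium heating block 44 x 44 mm and 50 mm tall with four small dark wells in its top and no window. Stands upright on a 3 mm thick blue bench mat. Point: its centre, half-way up, z up (25 mm above its base).
Things that resemble listed ones, but are neither listed nor needed, are in the scene too. What is shaped like the part that bears eyepiece_center but pink or red is not meant.

How it is judged:
By the outcome, as a careful person would: the job done as asked, in the order asked, and still so for the second after the job is handed in, with the robot touching nothing.
It also fails if it takes over 99 s, if anything falls off the work surface, if the arm or the gripper's body presses on something with over 40 N, if the wrist force passes 120 N, or if a joint passes its speed limit or range.

### The arm

A 7-joint arm with a two-finger parallel gripper is mounted at the origin on the work surface. World frame = base frame: x ahead of the robot, y to its left, z up, the work surface at z = 0. Lengths are in m, angles in rad, forces in N, time in s.
With the tool pointing down it reaches from about 0.4 to 0.85 m from the base axis. Payload 10.4 kg.
Tool frame: the origin (TCP) lies midway between the tips of the shut fingers; the grasp point (between the pads) lies 19 mm behind it; z points along the fingers, y is the line along which they close (so a half turn about z gives the same grasp; the last joint's range is limited). The gripper opens to 87 mm and grips with 3 to 60 N. Pads are 19 mm wide; open, the fingers measure 117 mm over their backs; the gripper's body (75 mm by 190 mm) begins 51 mm behind the grasp point.
Start: joints at [-1.31, 0.332, -0.065, 1.46, 0.022, 1.35, -0.088], TCP at [0.175, 0.6, 0.19] pointing down, gripper open.
Joint ranges: [-2.6, 2.6], [-0.5, 2.12], [-1.47, 1.34], [0.16, 2.42], [-1.27, 4.41], [0.06, 2.06], [-2.6, 2.6]. Speed limits (rad/s): [2.22, 2.22, 2.79, 2.79, 3.14, 3.14, 3.14].

### API

Orientations are given as a unit quaternion [x, y, z, w].
In Python, from bench import r gives the robot as it stands.
- The arm moves only by the tool arm_command, never from a script. Its argument "moves" is one flat list of numbers, 4 for each row, row after row: the shift along the tool's x, y, z in cm, then the turn about the tool's z in degrees. A call has 1 to 12 rows; each row shifts and turns the commanded pose from where the row before left it, along the tool's axes as they then stand; what a row does not reach is not made up. A row lasts 1/12 s, in which the tool goes at most 41.7 mm and 7.16 degrees, less where a joint would pass 70% of its speed; a pose out of reach is approached as far as the arm can. A call with a gripper value outside its range is refused whole. "fingers" is the opening in per cent of the stroke, from 0 (shut) to 100 (fully open), set as the call begins (left out, the last holds). The fingers move at their own pace and stop on an object; "squeeze" is the grip in N (left out, the last holds). Time passes only in rows, so rows that do not move let the fingers close. It gives the time, the measured TCP pose, the force, the opening and the grip force at its end, in the units of the state.
- r.read_state(): the state, without advancing time (a new reading comes with each control period).
- r.camera(name): name is "side" or "top"; returns the picture (400x640x3 uint8, red, green, blue); there is no depth.
- r.camera_info(name): a dict with "fx", "fy", "cx", "cy" (pixels), "k1" (the pictures are not rectified: a ray, as slopes to the right and down, at radius r is drawn at 1 + k1 r^2 times it, then the intrinsics apply), "origin" and "attitude" of the camera in the world. Camera axes: x right, y up, looking along -z (the intrinsics and any distortion apply to the point x, -y, -z); pixel columns grow to the right and rows downward; lengths in m; the calibration is good to about 2 mm. A picture is of the moment at which its call begins. camera_info takes no time and is no camera call.
- r.close_job(): hands the job in; it is judged then, once.
The state is a dict: "time": time; "joint_positions": joint angles; "joint_vel": joint speeds; "joint_torque": joint torques, N m; "ee_pos": TCP position; "eef_rot": TCP orientation; "ft_force": force on the tool from outside, world axes, zero at the start; "torque": the same for the moment, N m; "width": finger opening in m; "grip_force": force on a finger pad.
Only numpy, scipy, OpenCV 4.12 (cv2) and the standard library are available. Lean on these libraries where they do the work, as an engineer would, in place of code of your own. Each camera call takes 0.05 s, during which the arm holds its last target. There are 200 camera calls.

## Working session

There is one attempt and no reset: what is moved stays moved. The work goes in short steps, Python scripts to look and compute and a tool call to move; the robot and the scene stay as the last step left them, time stands still between calls to the robot, and variables do not carry over. Pictures are saved under pics/ and viewed, at most 14 in all, crops included, and the job is handed in when it is done.

Besides the shell and the picture viewer there is one more tool, called after "Emit:" as a command line: name --argument value ..., lists and objects as JSON in quotes. arm_command: Moves the arm, as the interface text tells. Its arguments: {"type":"object","properties":{"moves":{"type":"array"},"fingers":{"type":"number"},"squeeze":{"type":"number"}},"required":["moves"]}

```bash
mkdir -p pics; ls; python3 - <<'E'
from bench import r
import cv2
for n in("top","side"):
    cv2.imwrite(f"pics/{n}0.png",r.camera(n)[:,:,::-1]); print(n,r.camera_info(n))
s=r.read_state(); print({k:s[k] for k in("time","ee_pos","eef_rot","width")})
E
```

```text
pics
top {'fx': 475.26795555484875, 'fy': 475.26795555484875, 'cx': 321.4060303001982, 'cy': 200.87901809474465, 'k1': 0.0404796149158784, 'origin': array([0.48734566, 0.00731957, 1.05402756]), 'attitude': array([ 0.03354708, -0.03508467, -0.70234473,  0.71017993])}
side {'fx': 388.46646010073755, 'fy': 388.46646010073755, 'cx': 323.8395755661406, 'cy': 193.982035241254, 'k1': -0.0031548582700731214, 'origin': array([ 0.32839893, -0.5218499 ,  0.61258339]), 'attitude': array([ 0.37953432, -0.08829867, -0.19918805,  0.89915581])}
{'time': 0.1, 'ee_pos': array([0.17489025, 0.59964744, 0.18965538]), 'eef_rot': array([ 1.41405021e-01,  9.89951640e-01, -6.05283843e-04, -6.71478933e-05]), 'width': 0.0871659983509471}
```

View pics/top0.png

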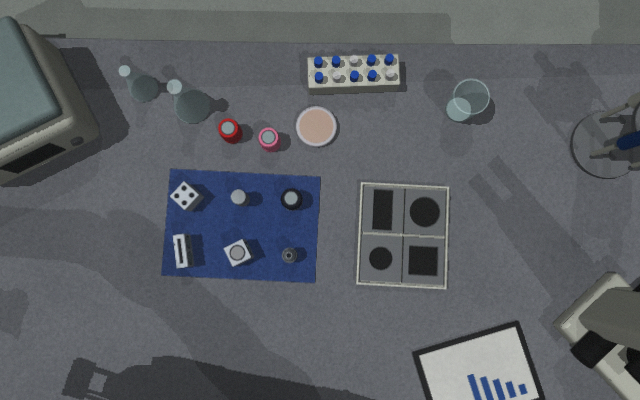

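View pics/side0.png

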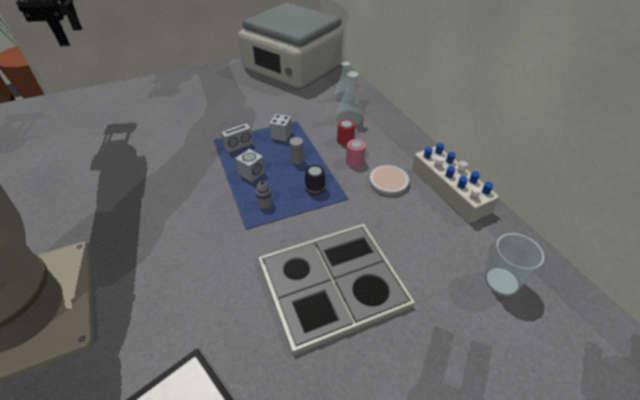

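The top view shows three groups on the mat.
- Round upright candidates: objective (289,255, dark nose), canister look-alike (238,197, flat top), eyepiece (291,198, black with glass). The red and pink cylinders at (229,129) and (268,138) are not meant.
- Square candidates: filter cube (237,252, one window) and heating block (185,195, four wells).
- Slider: (181,250), with no rival.

The pockets are long (382,209), large round (424,212), small round (380,258) and square (423,261). I'll check all this in one close crop.

```bash
cat > h.py <<'E'
import numpy as np, cv2
from bench import r
from scipy.spatial.transform import Rotation as R
def cam(n):
    c=r.camera_info(n); return c,np.array([[c['fx'],0,c['cx']],[0,c['fy'],c['cy']],[0,0,1]]),np.array([c['k1'],0,0,0,0]),R.from_quat(c['attitude'])
def onplane(n,px,z):
    c,K,D,A=cam(n)
    p=cv2.undistortPoints(np.array(px,float).reshape(-1,1,2),K,D).reshape(-1,2)
    d=A.apply(np.c_[p[:,0],-p[:,1],-np.ones(len(p))])
    o=c['origin']; return o+d*((np.asarray(z)-o[2])/d[:,2])[:,None]
def proj(n,P):
    c,K,D,A=cam(n)
    q=A.inv().apply(np.atleast_2d(P)-c['origin']); q=q*[1,-1,-1]
    return cv2.projectPoints(q,np.zeros(3),np.zeros(3),K,D)[0].reshape(-1,2)
def tool():
    s=r.read_state(); return s,R.from_quat(s['eef_rot'])
def togo(x,y,z,yaw=None):
    """shift in tool axes (cm) and turn (deg) to bring TCP to x,y,z; yaw: world deg of closing line"""
    s,A=tool(); d=A.inv().apply(np.array([x,y,z])-s['ee_pos'])*100
    yv=A.apply([0,1,0]); cur=np.degrees(np.arctan2(yv[1],yv[0]))
    t=None if yaw is None else -((yaw-cur+90)%180-90)
    return d.round(2),t,round(cur,1)
E
python3 - <<'E'
import cv2,numpy as np
a=cv2.imread("pics/top0.png"); b=cv2.imread("pics/side0.png")
cv2.imwrite("pics/c1.png",cv2.resize(a[160:295,155:325],None,fx=4.4,fy=4.4,interpolation=cv2.INTER_CUBIC))
# dark pockets
g=cv2.cvtColor(a,cv2.COLOR_BGR2GRAY)
from h import *
m=np.zeros_like(g); m[186:285,362:446]=(g[186:285,362:446]<45)*255
for c in cv2.findContours(m,cv2.RETR_EXTERNAL,cv2.CHAIN_APPROX_NONE)[0]:
    if cv2.contourArea(c)<80: continue
    rc=cv2.minAreaRect(c); print("top",rc,onplane("top",[rc[0]],.009).round(4))
    print("  box",onplane("top",cv2.boxPoints(rc),.009)[:,:2].round(3).tolist())
gb=cv2.cvtColor(b,cv2.COLOR_BGR2GRAY); m=np.zeros_like(g); m[225:350,260:415]=(gb[225:350,260:415]<45)*255
for c in cv2.findContours(m,cv2.RETR_EXTERNAL,cv2.CHAIN_APPROX_NONE)[0]:
    if cv2.contourArea(c)<80: continue
    M=cv2.moments(c);p=[M['m10']/M['m00'],M['m01']/M['m00']]; print("side",p,onplane("side",[p],.009).round(4))
# caddy outline
w=np.zeros_like(g); w[178:294,350:455]=(g[178:294,350:455]>120)*255
c=max(cv2.findContours(w,cv2.RETR_EXTERNAL,cv2.CHAIN_APPROX_NONE)[0],key=cv2.contourArea)
rc=cv2.minAreaRect(c);print("caddy",rc,onplane("top",cv2.boxPoints(rc),.016)[:,:2].round(4).tolist(),onplane("top",[rc[0]],.016))
# bright tops
hsv=cv2.cvtColor(a,cv2.COLOR_BGR2HSV)
m=np.zeros_like(g); m[165:287,160:325]=(((hsv[...,1]<90)&(g>60))[165:287,160:325])*255
for c in cv2.findContours(m,cv2.RETR_EXTERNAL,cv2.CHAIN_APPROX_NONE)[0]:
    if cv2.contourArea(c)<30: continue
    rc=cv2.minAreaRect(c); print("part",rc,cv2.contourArea(c),onplane("top",[rc[0]],.053).round(4), "long edge box",onplane("top",cv2.boxPoints(rc),.053)[:,:2].round(3).tolist())
E
```

```text
top ((380.5, 258.5), (21.0, 21.0), 90.0) [[ 0.4643 -0.1247  0.009 ]]
  box [[0.487, -0.102], [0.487, -0.148], [0.442, -0.147], [0.441, -0.102]]
top ((422.5, 260.0), (28.0, 27.0), 90.0) [[ 0.4622 -0.2161  0.009 ]]
  box [[0.492, -0.187], [0.493, -0.246], [0.432, -0.245], [0.432, -0.186]]
top ((424.0, 212.0), (28.0, 28.0), 90.0) [[ 0.5671 -0.2205  0.009 ]]
  box [[0.598, -0.19], [0.598, -0.252], [0.537, -0.251], [0.536, -0.19]]
top ((382.15655517578125, 209.48927307128906), (18.522207260131836, 38.88726806640625), 1.7899105548858643) [[ 0.5716 -0.1285  0.009 ]]
  box [[0.529, -0.107], [0.615, -0.109], [0.614, -0.15], [0.528, -0.147]]
side [314.6479459178367, 311.35950771364185] [[ 0.4609 -0.2138  0.009 ]]
side [370.48985507246374, 290.18573021181714] [[ 0.568 -0.218  0.009]]
side [296.22308488612833, 268.97567287784676] [[ 0.4653 -0.1205  0.009 ]]
side [347.6869772998805, 251.51075268817203] [[ 0.571  -0.1249  0.009 ]]
caddy ((403.0985107421875, 235.30776977539062), (90.44800567626953, 103.60326385498047), 2.573359727859497) [[0.4071, -0.07], [0.6323, -0.0795], [0.6254, -0.2778], [0.4011, -0.264]] [[ 0.51515915 -0.17304691  0.016     ]]
part ((241.99998474121094, 225.49996948242188), (120.99998474121094, 163.99996948242188), 90.0) 19844.0 [[0.531 0.172 0.053]] long edge box [[0.657, 0.349], [0.662, 0.001], [0.407, -0.002], [0.404, 0.337]]
```

View pics/c1.png

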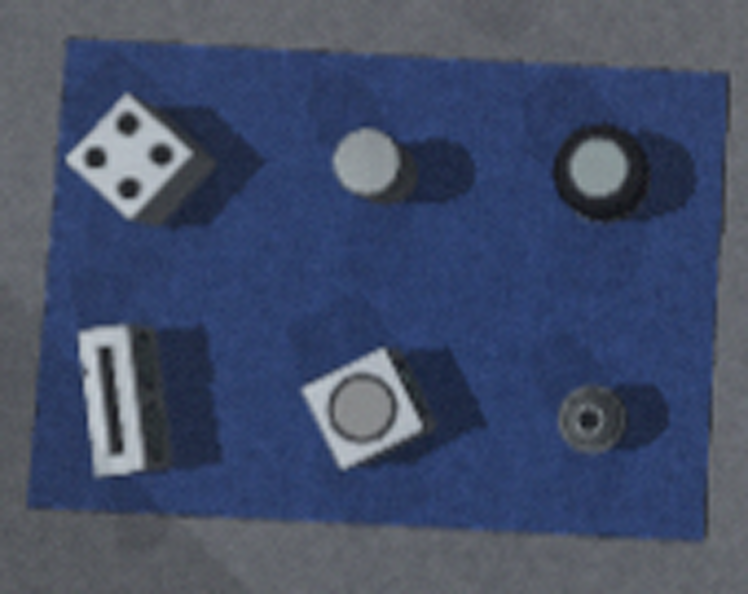

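The crop confirms the choice. Bottom row at crop pixels: slider (112,398), cube with one window (363,408), objective with dark lens (590,420). The black eyepiece with its glass is at (598,168). The four-well block (128,155) and plain canister (367,162) stay. Next I'll measure the part tops.

```bash
python3 - <<'E'
from h import *
a=cv2.imread("pics/top0.png"); b=cv2.imread("pics/side0.png")
g=cv2.cvtColor(a,cv2.COLOR_BGR2GRAY)
def blob(x0,x1,y0,y1,f):
    m=np.zeros_like(g); m[y0:y1,x0:x1]=f[y0:y1,x0:x1]*255
    c=max(cv2.findContours(m,cv2.RETR_EXTERNAL,cv2.CHAIN_APPROX_NONE)[0],key=cv2.contourArea); return c
for n,w,f,z in(("slider",(168,198,228,272),g>115,.053),("cube",(218,258,235,272),g>115,.053),("eyeglass",(278,304,186,212),g>110,.055),("heat",(165,206,175,215),g>115,.053),("canister",(228,250,186,210),g>95,.063)):
    c=blob(*w,f); rc=cv2.minAreaRect(cv2.convexHull(c)); bx=onplane("top",cv2.boxPoints(rc),z)[:,:2]
    e=bx[1]-bx[0]; e2=bx[2]-bx[1]
    print(n,np.round(rc[0],1),onplane("top",[rc[0]],z).round(4),"edges",np.linalg.norm(e).round(4),np.degrees(np.arctan2(e[1],e[0])).round(1),np.linalg.norm(e2).round(4),np.degrees(np.arctan2(e2[1],e2[0])).round(1))
# objective nose from crop, eyepiece dark disc outline
px=np.array([[590,420],[598,172]])/4.4-.4+[155,160]
print(px,onplane("top",px,[.063,.050]))
for nm,P in(("objective",onplane("top",px[:1],.063)),("eye",onplane("top",px[1:],.055))): print(nm,proj("side",P))
cv2.imwrite("pics/c2.png",cv2.resize(b[110:225,205:355],None,fx=5,fy=5,interpolation=cv2.INTER_CUBIC))
E
```

```text
slider [179.8 250.5] [[0.4776 0.2997 0.053 ]] edges 0.0239 -82.7 0.0697 -171.0
cube [237.  252.5] [[0.4745 0.1808 0.053 ]] edges 0.0435 -62.7 0.0431 -152.0
eyeglass [290.5 197.5] [[0.5911 0.071  0.055 ]] edges 0.0233 -89.3 0.0234 -179.1
heat [183.8 195.1] [[0.5939 0.2962 0.053 ]] edges 0.0439 -40.5 0.0436 -131.6
canister [237.6 196.3] [[0.5915 0.1812 0.063 ]] edges 0.0296 -70.6 0.0301 -160.3
[[288.69090909 255.05454545]
 [290.50909091 198.69090909]] [[0.47044754 0.07218055 0.063     ]
 [0.58908344 0.07130529 0.05      ]]
objective [[262.45293264 183.12067387]]
eye [[314.34187617 170.93694043]]
```

View pics/c2.png

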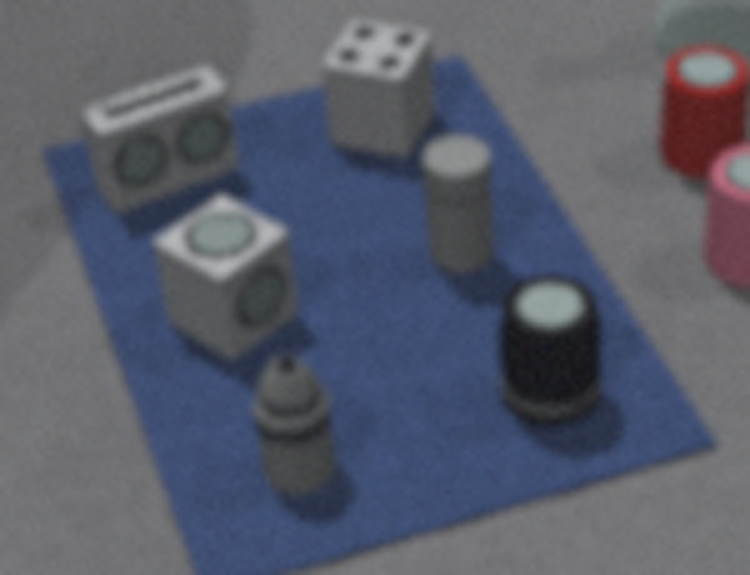

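Objective and eyepiece positions from the top view reproject within 1 px in the side view, so they agree. The cube's side window faces yaw -62°, so I'll grip its plain faces. I'll square up the tool and travel to the objective.

Emit:
arm_command --moves '[0,0,0,-5.4,0,0,0,-5.4,0,0,0,-5.4,-1.5,-2.7,0,0,-1.5,-2.7,0,0,-1.5,-2.7,0,0,-1.5,-2.7,0,0,-1.5,-2.7,0,0,-1.5,-2.7,0,0,-1.5,-2.7,0,0,-1.5,-2.7,0,0,-1.5,-2.7,0,0]' --fingers 80 --squeeze 20

```text
time: 1.1
ee_pos: [0.3101, 0.3553, 0.1901]
eef_rot: [0.001, 1.0, -0.0, -0.0]
ft_force: [1.0, -0.0, 0.1]
width: 0.0695
grip_force: 0.0
```

Emit:
arm_command --moves '[-1.5,-2.7,0,0,-1.5,-2.7,0,0,-1.5,-2.7,0,0,-1.5,-2.7,0,0,-1.5,-2.7,0,0,-1.5,-2.7,0,0,-1.5,-2.7,0,0,-1.5,-2.7,0,0,-1.5,-2.7,0,0,-1.5,-2.7,0,0,0,0,0,0,0,0,0,0]'

```text
time: 2.1
ee_pos: [0.4597, 0.0853, 0.1901]
eef_rot: [0.002, 1.0, -0.0, -0.0]
ft_force: [0.6, 0.6, 0.5]
width: 0.0695
grip_force: 0.0
```

```bash
python3 - <<'E'
from h import *
print(togo(.4705,.0722,.10,90),r.read_state()['joint_positions'].round(2))
E
```

```text
(array([-1.09, -1.3 ,  9.01]), np.float64(-0.25553204032888743), np.float64(89.7)) [-0.69 -0.04  0.41  1.88  0.02  1.3   1.27]
```

Emit:
arm_command --moves '[-0.6,-0.7,1.5,0,-0.5,-0.6,2,0,0,0,3,0,0,0,3,0,0,0,3,0,0,0,2,0,0,0,1.5,0,0,0,1.0,0,0,0,0.5,0,0,0,0,0]'

```text
time: 2.93
ee_pos: [0.4698, 0.0743, 0.0147]
eef_rot: [0.0, 1.0, -0.0, -0.001]
ft_force: [0.2, -0.0, 0.5]
width: 0.0698
grip_force: 0.0
```

Emit:
arm_command --moves '[0,0,0,0,0,0,0,0,0,0,0,0,0,0,0,0,0,0,0,0,0,0,0,0,0,0,0,0,0,0,0,0]' --fingers 20

```text
time: 3.6
ee_pos: [0.4704, 0.0737, 0.0154]
eef_rot: [0.001, 1.0, 0.0, 0.0]
ft_force: [0.6, -0.6, 1.1]
width: 0.0249
grip_force: 20.1
```

```bash
python3 - <<'E'
from h import *
b=r.camera("side")[:,:,::-1]; t=r.camera("top")[:,:,::-1]
A=cv2.resize(b[100:230,205:335],(580,580),interpolation=cv2.INTER_CUBIC)
cv2.imwrite("pics/c3.png",A)
print(r.read_state()['width'],r.read_state()['grip_force'])
E
```

```text
0.02465849693219325 20.00045792228775
```

View pics/c3.png

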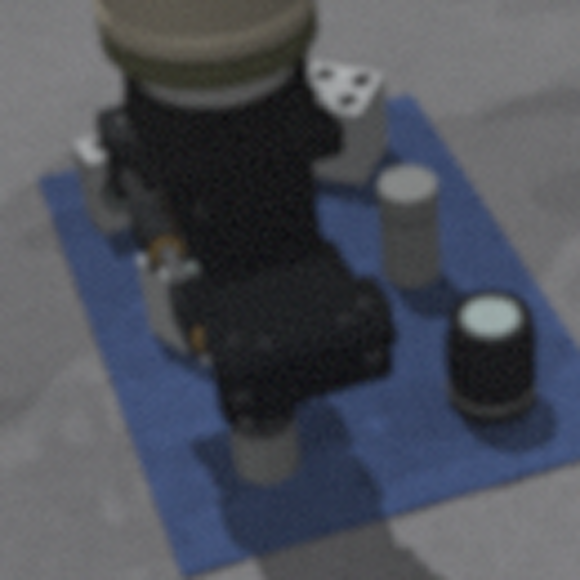

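The picture shows the objective in the fingers with a good length of barrel bare below them. The tip edge is near crop (260,430) and the base near (265,483). Width 25 mm means the pads are on the taper. I'll measure the real tip height.

```bash
python3 - <<'E'
from h import *
for z in (.01,.015,.02,.025,.03,.035,.04,.003):
    p=proj("side",[[.4705,.060,z],[.4705,.045,z],[.4705,.056,z]]); print(z,((p-[205,100])*580/130).round(0).tolist())
E
```

```text
0.01 [[276.0, 467.0], [286.0, 487.0], [278.0, 472.0]]
0.015 [[275.0, 460.0], [285.0, 480.0], [277.0, 465.0]]
0.02 [[274.0, 452.0], [284.0, 473.0], [277.0, 458.0]]
0.025 [[273.0, 445.0], [283.0, 465.0], [276.0, 450.0]]
0.03 [[272.0, 438.0], [282.0, 458.0], [275.0, 443.0]]
0.035 [[271.0, 430.0], [281.0, 450.0], [274.0, 435.0]]
0.04 [[270.0, 423.0], [280.0, 443.0], [273.0, 428.0]]
0.003 [[277.0, 477.0], [287.0, 497.0], [280.0, 482.0]]
```

The tips sit about 20 mm higher than the TCP suggests. I'll open, go 1 cm lower, and regrip.

Emit:
arm_command --moves '[0,0,0,0,0,0,0,0,0,0,0,0,0,0,0.4,0,0,0,0.3,0,0,0,0.3,0,0,0,0,0]' --fingers 60

```text
time: 4.28
ee_pos: [0.4699, 0.0736, 0.0045]
eef_rot: [0.0, 1.0, -0.0, -0.001]
ft_force: [-0.2, 0.2, 0.7]
width: 0.0513
grip_force: 0.0
```

Emit:
arm_command --moves '[0,0,0,0,0,0,0,0,0,0,0,0,0,0,0,0,0,0,0,0]' --fingers 20

```text
time: 4.7
ee_pos: [0.4705, 0.0736, 0.0054]
eef_rot: [0.001, 1.0, 0.0, 0.0]
ft_force: [0.1, -0.2, 0.1]
width: 0.0308
grip_force: 20.0
```

```bash
python3 - <<'E'
from h import *
b=r.camera("side")[:,:,::-1]
A=cv2.resize(b[100:230,205:335],(580,580),interpolation=cv2.INTER_CUBIC)
cv2.imwrite("pics/c4.png",A)
E
```

```text
(no output)
```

View pics/c4.png

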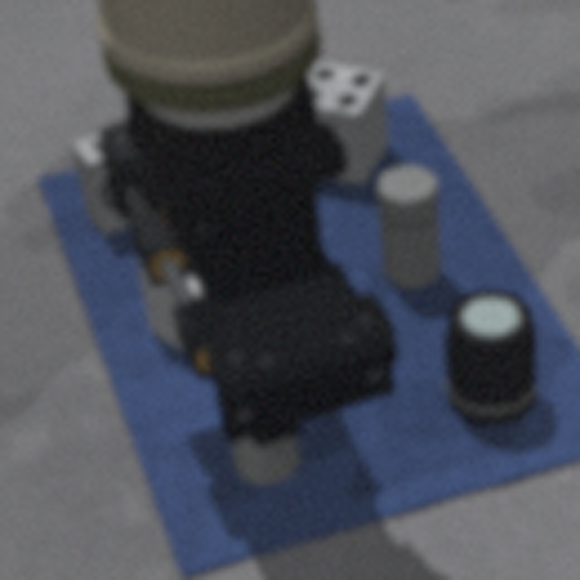

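Width is now 31 mm and the tips are near z≈0.03. I'll go a little lower to be sure the pads are on the straight barrel.

Emit:
arm_command --moves '[0,0,0,0,0,0,0,0,0,0,0,0,0,0,0.2,0,0,0,0.2,0,0,0,0.1,0,0,0,0,0]' --fingers 55

```text
time: 5.33
ee_pos: [0.4702, 0.0737, -0.0]
eef_rot: [0.001, 1.0, -0.0, -0.0]
ft_force: [0.1, 0.4, 0.4]
width: 0.0478
grip_force: 0.0
```

Emit:
arm_command --moves '[0,0,0,0,0,0,0,0,0,0,0,0,0,0,0,0,0,0,0,0]' --fingers 20

```text
time: 5.75
ee_pos: [0.4705, 0.0737, 0.0004]
eef_rot: [0.001, 1.0, 0.0, 0.0]
ft_force: [0.4, -0.3, -0.0]
width: 0.0309
grip_force: 20.0
```

Emit:
arm_command --moves '[0,0,-0.5,0,0,0,-1,0,0,0,-2,0,0,0,-2,0,0,0,-2,0,0,0,0,0]'

```text
time: 6.25
ee_pos: [0.4728, 0.0742, 0.0797]
eef_rot: [0.001, 1.0, 0.001, 0.003]
ft_force: [2.0, -0.2, -0.8]
width: 0.0312
grip_force: 20.0
```

Emit:
arm_command --moves '[0,-1,0,0,0,-2,0,0,0,-3,0,0,0.3,-3,0,0,0.3,-3,0,0,0,-3,0,0,0,-2.6,0,0,0,-2,0,0,0,0,0,0,0,0,0,0]'

```text
time: 7.08
ee_pos: [0.4631, -0.1238, 0.0746]
eef_rot: [0.002, 1.0, -0.0, -0.001]
ft_force: [-0.1, -0.2, -1.8]
width: 0.0308
grip_force: 20.0
```

```bash
python3 - <<'E'
from h import *
b=r.camera("side")[:,:,::-1]
A=cv2.resize(b[140:360,190:430],(640,587),interpolation=cv2.INTER_CUBIC)
cv2.imwrite("pics/c5.png",A); print(togo(.4648,-.1226,.0064,90))
E
```

```text
(array([-0.15, -0.01,  6.82]), np.float64(-0.11510422798345132), np.float64(89.9))
```

View pics/c5.png

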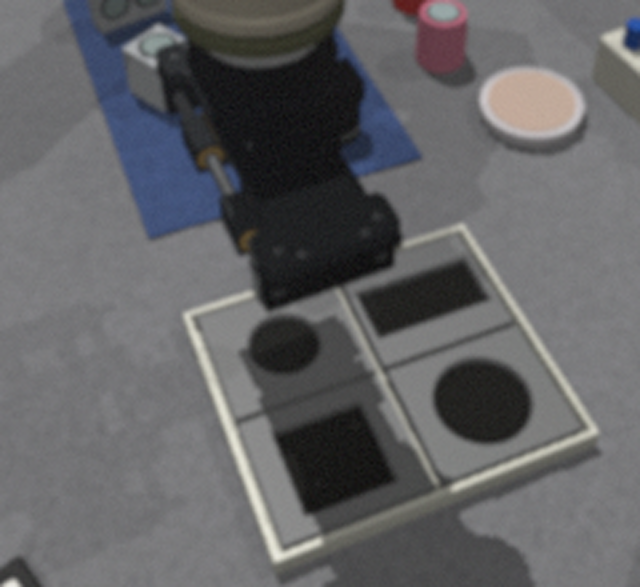

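```bash
python3 - <<'E'
from h import *
P=[[.463,-.124,z] for z in(.009,.077,.1,.137)]
print(((proj("side",P)-[190,140])*640/240).round(0).tolist())
print(r.read_state()['ft_force'],r.read_state()['width'])
t=r.camera("top"); s=r.camera("side")
A=np.vstack([cv2.resize(t[160:310,150:470],(640,300)),cv2.resize(s[150:290,205:425],(440,280))[:, :].repeat(1,0) if 0 else cv2.resize(s[150:270,190:446],(640,300))])
cv2.imwrite("pics/c6.png",cv2.convertScaleAbs(A[:,:,::-1],alpha=2.2))
E
```

```text
[[282.0, 349.0], [278.0, 288.0], [276.0, 266.0], [273.0, 227.0]]
[ 0.38648647 -0.31502884 -1.2380849 ] 0.03116267320245604
```

View pics/c6.png

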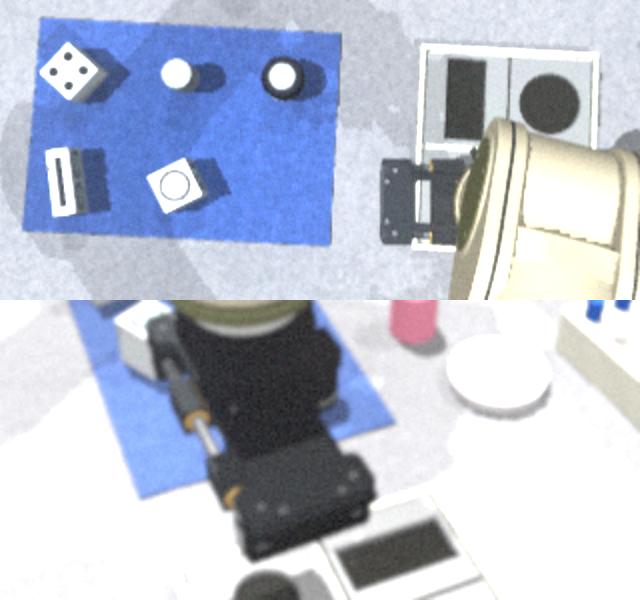

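```bash
python3 - <<'E'
from h import *
for px in([270,303],[393,262],[330,285]):
    p=np.array([px])*240/640+[190,140]
    for y in(-.139,-.155,-.175):
        f=lambda z:onplane("side",p,z)[0]
        a,b=f(0.),f(.2); t=(y-a[1])/(b[1]-a[1]); print(px,y,(a+t*(b-a)).round(3))
E
```

```text
[270, 303] -0.139 [ 0.452 -0.139  0.085]
[270, 303] -0.155 [ 0.447 -0.155  0.107]
[270, 303] -0.175 [ 0.44  -0.175  0.135]
[393, 262] -0.139 [ 0.539 -0.139  0.081]
[393, 262] -0.155 [ 0.53  -0.155  0.103]
[393, 262] -0.175 [ 0.519 -0.175  0.131]
[330, 285] -0.139 [ 0.494 -0.139  0.081]
[330, 285] -0.155 [ 0.487 -0.155  0.103]
[330, 285] -0.175 [ 0.478 -0.175  0.131]
```

The top part of the picture shows the objective gone from its place on the mat at about (295,190). It's in the hand, and the gripper body hides it from the side. I'll lower it, watching the force.

Emit:
arm_command --moves '[-0.15,0,1,0,0,0,2,0,0,0,1.5,0,0,0,1,0,0,0,0.6,0,0,0,0,0,0,0,0,0]'

```text
time: 7.82
ee_pos: [0.4658, -0.1222, 0.0144]
eef_rot: [0.0, 1.0, -0.0, -0.0]
ft_force: [-0.2, -0.2, -0.2]
width: 0.0309
grip_force: 20.0
```

Emit:
arm_command --moves '[0,0,0.2,0,0,0,0.2,0,0,0,0.1,0,0,0,0,0]'

```text
time: 8.15
ee_pos: [0.4658, -0.1222, 0.0094]
eef_rot: [0.001, 1.0, 0.0, 0.0]
ft_force: [0.0, 0.8, -1.4]
width: 0.031
grip_force: 20.0
```

Emit:
arm_command --moves '[0,0,0.1,0,0,0,0.1,0,0,0,0.1,0,0,0,0,0]'

```text
time: 8.48
ee_pos: [0.4659, -0.1223, 0.0064]
eef_rot: [0.001, 1.0, 0.0, 0.0]
ft_force: [-0.3, 0.4, -0.1]
width: 0.0307
grip_force: 20.0
```

Emit:
arm_command --moves '[0,0,0.1,0,0,0,0.1,0,0,0,0,0]'

```text
time: 8.73
ee_pos: [0.4664, -0.1227, 0.0058]
eef_rot: [0.001, 1.0, 0.0, 0.001]
ft_force: [-7.4, -0.7, 20.9]
width: 0.0311
grip_force: 20.0
```

Contact came at TCP 0.006, the expected floor height. I'll ease off and open.

Emit:
arm_command --moves '[0,0,-0.1,0,0,0,0,0]'

```text
time: 8.9
ee_pos: [0.4661, -0.1226, 0.0059]
eef_rot: [0.001, 1.0, -0.0, 0.0]
ft_force: [-2.0, -0.2, 10.1]
width: 0.0313
grip_force: 20.0
```

Emit:
arm_command --moves '[0,0,0,0,0,0,0,0,0,0,0,0,0,0,0,0,0,0,0,0]' --fingers 60

```text
time: 9.32
ee_pos: [0.4656, -0.1222, 0.0052]
eef_rot: [0.0, 1.0, 0.0, -0.0]
ft_force: [0.9, 1.0, -0.3]
width: 0.0506
grip_force: 0.0
```

Emit:
arm_command --moves '[0,0,-1,0,0,0,-2,0,0,0,-3,0,0,0,-3,0,0,0,-3,0,0,0,-2,0]'

```text
time: 9.82
ee_pos: [0.4664, -0.1228, 0.1488]
eef_rot: [0.001, 1.0, 0.0, 0.002]
ft_force: [0.5, 0.2, 0.1]
width: 0.0522
grip_force: 0.0
```

```bash
python3 - <<'E'
from h import *
print(togo(.590,.071,.14,90))
E
```

```text
(array([-12.32,  19.4 ,   0.92]), np.float64(-0.10620793258564731), np.float64(89.9))
```

Next the eyepiece. Move across, opening the fingers on the way.

Emit:
arm_command --moves '[-1,1.6,0,0,-2,3.2,0,0,-2,3.2,0,0,-2,3.2,0,0,-2,3.2,0,0,-1.6,2.6,0,0,-1.2,1.8,0,0,-0.5,0.6,0,0,0,0,0,0,0,0,0,0]' --fingers 90

```text
time: 10.65
ee_pos: [0.5887, 0.0704, 0.1456]
eef_rot: [0.001, 1.0, -0.0, -0.0]
ft_force: [0.4, -0.8, 0.4]
width: 0.0781
grip_force: 0.0
```

```bash
python3 - <<'E'
from h import *
print(togo(.590,.071,.0,90),r.read_state()['ee_pos'])
t=r.camera("top"); s=r.camera("side")
A=np.vstack([cv2.resize(t[160:310,150:470],(640,300)),cv2.resize(s[220:340,250:442],(480,300))[:, :].copy() if 0 else cv2.resize(s[200:335,210:498],(640,300))])
cv2.imwrite("pics/c7.png",cv2.convertScaleAbs(A[:,:,::-1],alpha=1.8))
E
```

```text
(array([-0.14,  0.08, 14.56]), np.float64(-0.10557321945353237), np.float64(89.9)) [0.58866807 0.07036199 0.14556986]
```

View pics/c7.png

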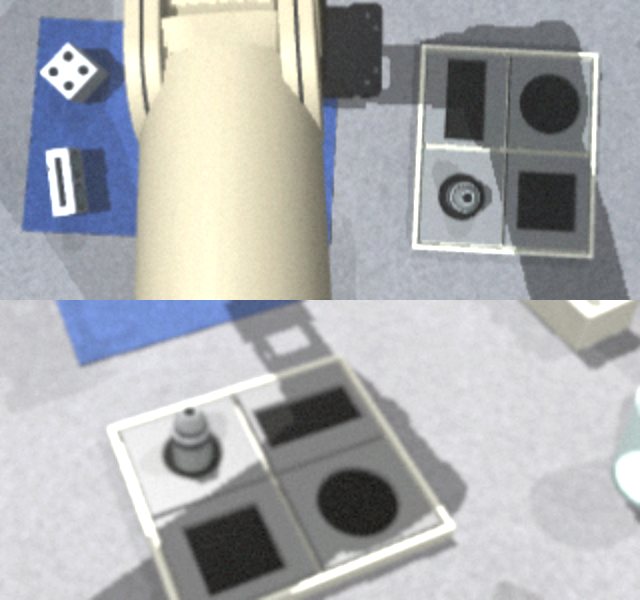

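The objective stands upright in the small round pocket, at (461,197) in the top part and (190,445) in the side part. Now I'll take the eyepiece.

Emit:
arm_command --moves '[-0.1,0.1,1.5,0,0,0,3,0,0,0,3,0,0,0,2.5,0,0,0,2,0,0,0,1.2,0,0,0,0.7,0,0,0,0.4,0,0,0,0,0]'

```text
time: 11.5
ee_pos: [0.5901, 0.0722, 0.0026]
eef_rot: [0.001, 1.0, 0.0, 0.0]
ft_force: [-0.2, 0.9, 0.1]
width: 0.0781
grip_force: 0.0
```

Emit:
arm_command --moves '[0,0,0,0,0,0,0,0,0,0,0,0,0,0,0,0,0,0,0,0,0,0,0,0]' --fingers 35

```text
time: 12.0
ee_pos: [0.5901, 0.0725, 0.0026]
eef_rot: [0.001, 1.0, -0.0, 0.0]
ft_force: [0.2, -1.6, 1.1]
width: 0.0461
grip_force: 1.0
```

Emit:
arm_command --moves '[0,0,0,0,0,0,0,0,0,0,-0.5,0,0,0,-1,0,0,0,-2,0,0,0,-2,0,0,0,-2,0,0,0,0,0]'

```text
time: 12.67
ee_pos: [0.5924, 0.0728, 0.0821]
eef_rot: [0.001, 1.0, 0.001, 0.003]
ft_force: [0.6, -1.2, -1.4]
width: 0.0449
grip_force: 20.0
```

```bash
python3 - <<'E'
from h import *
print(togo(.5675,-.219,.0086,90),r.read_state()['ee_pos'])
E
```

```text
(array([  2.49, -29.2 ,   7.28]), np.float64(-0.07777985848609603), np.float64(89.9)) [0.59239312 0.07283    0.08209071]
```

Emit:
arm_command --moves '[0,-1.2,0,0,0.2,-2.5,0,0,0.3,-3.3,0,0,0.3,-3.3,0,0,0.3,-3.3,0,0,0.3,-3.3,0,0,0.3,-3.3,0,0,0.3,-3.3,0,0,0.2,-3,0,0,0.1,-2,0,0,0,-0.7,0,0,0,0,0,0]'

```text
time: 13.67
ee_pos: [0.565, -0.2223, 0.0765]
eef_rot: [0.003, 1.0, -0.0, -0.001]
ft_force: [0.9, 0.2, -1.1]
width: 0.0452
grip_force: 20.0
```

Emit:
arm_command --moves '[0,0,1,0,0,0,2,0,0,0,2,0,0,0,1,0,0,0,0.3,0,0,0,0,0,0,0,0,0]'

```text
time: 14.25
ee_pos: [0.5671, -0.219, 0.0148]
eef_rot: [0.0, 1.0, -0.0, 0.0]
ft_force: [0.6, 0.5, -1.4]
width: 0.0449
grip_force: 20.0
```

```bash
python3 - <<'E'
from h import *
print(togo(.5675,-.219,.0086,90),r.read_state()['ee_pos'])
E
```

```text
(array([-0.04, -0.  ,  0.62]), np.float64(-0.015430158337011335), np.float64(90.0)) [ 0.56712871 -0.21898252  0.01482744]
```

Emit:
arm_command --moves '[0,0,0.2,0,0,0,0.2,0,0,0,0.1,0,0,0,0.1,0,0,0,0,0]'

```text
time: 14.67
ee_pos: [0.5668, -0.2194, 0.0086]
eef_rot: [0.001, 1.0, 0.0, 0.0]
ft_force: [0.3, 0.4, 0.6]
width: 0.0453
grip_force: 20.0
```

Emit:
arm_command --moves '[0,0,0.1,0,0,0,0,0]'

```text
time: 14.83
ee_pos: [0.5669, -0.2194, 0.0085]
eef_rot: [0.001, 1.0, 0.0, 0.0]
ft_force: [-5.1, 2.5, 11.0]
width: 0.0452
grip_force: 20.0
```

Emit:
arm_command --moves '[0,0,0,0,0,0,0,0,0,0,0,0,0,0,0,0,0,0,0,0]' --fingers 75

```text
time: 15.25
ee_pos: [0.5666, -0.2194, 0.0072]
eef_rot: [0.001, 1.0, 0.0, -0.0]
ft_force: [-0.2, -0.1, 0.4]
width: 0.0636
grip_force: 0.0
```

Emit:
arm_command --moves '[0,0,-1,0,0,0,-2,0,0,0,-3,0,0,0,-3,0,0,0,-3,0,0,0,-2,0,0,0,0,0]'

```text
time: 15.83
ee_pos: [0.5688, -0.2207, 0.1529]
eef_rot: [0.001, 1.0, -0.001, 0.004]
ft_force: [0.1, -0.5, -0.1]
width: 0.0654
grip_force: 0.0
```

```bash
python3 - <<'E'
from h import *
print(togo(.4745,.181,.14,27.6),r.read_state()['joint_positions'].round(2))
E
```

```text
(array([ 9.5 , 40.15,  1.16]), np.float64(62.30790044689905), np.float64(89.9)) [-0.19  0.35  0.61  1.59 -0.21  1.26  2.03]
```

Emit:
arm_command --moves '[0.4,2,0,0,0.9,3.6,0,0,0.9,3.6,0,0,0.9,3.6,0,0,0.9,3.6,0,0,0.9,3.6,0,0,0.9,3.6,0,0,0.9,3.6,0,0,0.9,3.6,0,0,0.9,3.6,0,0,0.5,3.2,0,0,0.4,2.4,0,0]' --fingers 85

```text
time: 16.83
ee_pos: [0.4719, 0.1837, 0.1476]
eef_rot: [-0.001, 1.0, 0.0, 0.0]
ft_force: [0.1, 0.5, -0.3]
width: 0.0742
grip_force: 0.0
```

Emit:
arm_command --moves '[0,0,0,6,0,0,0,6.5,0,0,0,6.5,0,0,0,6.5,0,0,0,6.5,0,0,0,6.5,0,0,0,6.5,0,0,0,6.5,0,0,0,6.5,0,0,0,4.3,0,0,0,0,0,0,0,0]'

```text
time: 17.83
ee_pos: [0.473, 0.1806, 0.1474]
eef_rot: [0.517, 0.856, -0.0, -0.0]
ft_force: [0.2, 0.4, 0.7]
width: 0.0738
grip_force: 0.0
```

```bash
python3 - <<'E'
from h import *
print(togo(.4745,.181,.002,27.6),r.read_state()['joint_positions'].round(2),r.read_state()['ee_pos'])
E
```

```text
(array([-0.03,  0.16, 14.54]), np.float64(0.18116133992151617), np.float64(27.8)) [-0.81  0.09  0.38  1.85 -0.04  1.21  0.07] [0.47295658 0.18055633 0.14738142]
```

Emit:
arm_command --moves '[0,0.2,1.5,0,0,0,3,0,0,0,3,0,0,0,2.5,0,0,0,2,0,0,0,1.2,0,0,0,0.7,0,0,0,0.4,0,0,0,0,0]'

```text
time: 18.58
ee_pos: [0.4747, 0.1815, 0.0041]
eef_rot: [0.517, 0.856, -0.0, -0.0]
ft_force: [-0.3, 0.5, 0.4]
width: 0.0739
grip_force: 0.0
```

Emit:
arm_command --moves '[0,0,0,0,0,0,0,0,0,0,0,0,0,0,0,0,0,0,0,0,0,0,0,0,0,0,0,0]' --fingers 35

```text
time: 19.17
ee_pos: [0.4748, 0.1816, 0.0046]
eef_rot: [0.518, 0.856, 0.0, -0.0]
ft_force: [-1.9, -1.4, 4.4]
width: 0.0442
grip_force: 20.0
```

Emit:
arm_command --moves '[0,0,-0.5,0,0,0,-1,0,0,0,-2,0,0,0,-2,0,0,0,-2,0,0,0,0,5,0,0,0,5.5,0,0,0,5.5,0,0,0,5.5,0,0,0,5.5,0,0,0,3.1,0,0,0,0]'

```text
time: 20.17
ee_pos: [0.475, 0.1817, 0.0801]
eef_rot: [0.723, 0.691, 0.0, 0.0]
ft_force: [-0.6, -0.5, -2.1]
width: 0.0437
grip_force: 20.0
```

```bash
python3 - <<'E'
from h import *
print(togo(.4617,-.2155,.0106,-2.5),r.read_state()['joint_positions'].round(2),r.read_state()['ee_pos'])
E
```

```text
(array([-39.74,   0.48,   6.93]), np.float64(-0.11026976412490797), np.float64(-2.6)) [-0.85  0.17  0.43  1.92 -0.08  1.06 -0.43] [0.47495549 0.18170187 0.08007448]
```

Emit:
arm_command --moves '[0,0,-2,0,-1.5,0,-2,0,-3,0,-1,0,-3.8,0.1,0,0,-3.8,0.1,0,0,-3.8,0.1,0,0,-3.8,0.1,0,0,-3.8,0.1,0,0,-3.8,0,0,0,-3.8,0,0,0,-3.8,0,0,0,-3.0,0,0,0]'

```text
time: 21.17
ee_pos: [0.4629, -0.2003, 0.1302]
eef_rot: [0.722, 0.692, 0.0, 0.0]
ft_force: [-0.0, 0.2, -1.4]
width: 0.0439
grip_force: 20.0
```

Emit:
arm_command --moves '[-1.5,0,0,0,-0.3,0,0,0,0,0,0,0,0,0,0,0]'

```text
time: 21.5
ee_pos: [0.4629, -0.2142, 0.1294]
eef_rot: [0.722, 0.692, 0.0, -0.0]
ft_force: [0.9, 0.4, -0.6]
width: 0.0436
grip_force: 20.0
```

```bash
python3 - <<'E'
from h import *
print(togo(.4617,-.2155,.0106,-2.5),r.read_state()['joint_positions'].round(2),r.read_state()['ee_pos'])
s=r.camera("side"); t=r.camera("top")
A=np.vstack([cv2.resize(t[160:310,150:470],(640,300)),cv2.resize(s[200:335,210:498],(640,300))])
cv2.imwrite("pics/c8.png",cv2.convertScaleAbs(A[:,:,::-1],alpha=1.8))
E
```

```text
(array([-0.14, -0.12, 11.88]), np.float64(0.13675145645709108), np.float64(-2.4)) [-0.4   0.14  0.81  1.88 -0.11  1.17  0.41] [ 0.46292858 -0.21423868  0.12938668]
```

View pics/c8.png

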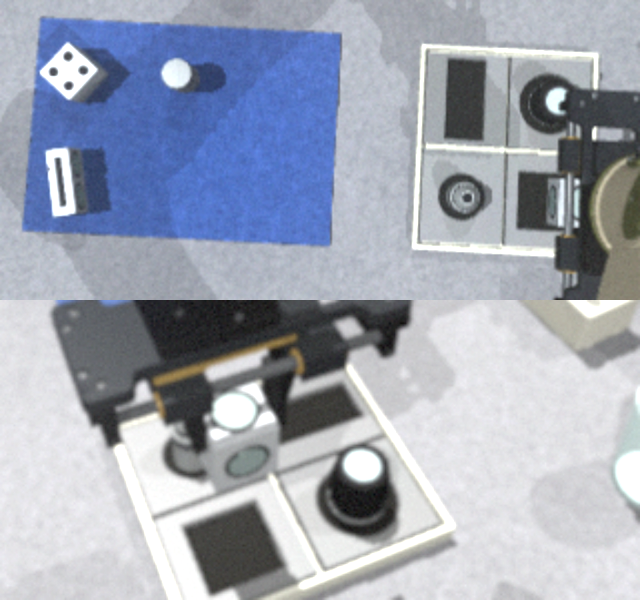

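```bash
python3 - <<'E'
from h import *
for nm,q in (("leg R",(397,355)),("leg L",(110,445)),("fingertip R",(285,425)),("fingertip L",(200,450)),("cube bottom",(215,490))):
    p=np.array([[210+q[0]*.45,200+(q[1]-300)*.45]]); a,b=onplane("side",p,0.)[0],onplane("side",p,.2)[0]
    for y in(-.18,-.20,-.214,-.236,-.25):
        t=(y-a[1])/(b[1]-a[1]); print(nm,(a+t*(b-a)).round(3))
E
```

```text
leg R [ 0.613 -0.18   0.124]
leg R [ 0.596 -0.2    0.153]
leg R [ 0.585 -0.214  0.173]
leg R [ 0.566 -0.236  0.204]
leg R [ 0.555 -0.25   0.224]
leg L [ 0.389 -0.18   0.141]
leg L [ 0.385 -0.2    0.169]
leg L [ 0.383 -0.214  0.188]
leg L [ 0.379 -0.236  0.219]
leg L [ 0.377 -0.25   0.238]
fingertip R [ 0.52 -0.18  0.09]
fingertip R [ 0.509 -0.2    0.12 ]
fingertip R [ 0.501 -0.214  0.142]
fingertip R [ 0.488 -0.236  0.175]
fingertip R [ 0.481 -0.25   0.197]
fingertip L [ 0.451 -0.18   0.099]
fingertip L [ 0.444 -0.2    0.129]
fingertip L [ 0.439 -0.214  0.15 ]
fingertip L [ 0.431 -0.236  0.183]
fingertip L [ 0.426 -0.25   0.204]
cube bottom [ 0.462 -0.18   0.04 ]
cube bottom [ 0.454 -0.2    0.074]
cube bottom [ 0.448 -0.214  0.097]
cube bottom [ 0.44  -0.236  0.134]
cube bottom [ 0.434 -0.25   0.157]
```

The eyepiece stands in the large pocket at (360,485). The cube hangs upright in the fingers at (240,440), turned to the pocket's angle. The body clears the eyepiece. I'll lower it.

Emit:
arm_command --moves '[-0.1,-0.1,2,0,0,0,3,0,0,0,3,0,0,0,2,0,0,0,1,0,0,0,0.3,0,0,0,0,0,0,0,0,0]'

```text
time: 22.27
ee_pos: [0.4627, -0.2161, 0.0174]
eef_rot: [0.722, 0.692, 0.001, 0.001]
ft_force: [-0.7, -0.2, -0.7]
width: 0.0438
grip_force: 20.0
```

Emit:
arm_command --moves '[0,0,0.2,0,0,0,0.2,0,0,0,0.1,0,0,0,0,0]'

```text
time: 22.6
ee_pos: [0.4618, -0.2161, 0.0114]
eef_rot: [0.722, 0.692, 0.0, 0.0]
ft_force: [0.2, 0.0, -1.5]
width: 0.0438
grip_force: 20.0
```

Emit:
arm_command --moves '[0,0,0.1,0,0,0,0,0]'

```text
time: 22.77
ee_pos: [0.4619, -0.2162, 0.0106]
eef_rot: [0.722, 0.692, 0.0, 0.0]
ft_force: [-0.5, 0.2, 3.1]
width: 0.0435
grip_force: 20.0
```

Emit:
arm_command --moves '[0,0,0.1,0,0,0,0,0]'

```text
time: 22.93
ee_pos: [0.4619, -0.2162, 0.0105]
eef_rot: [0.722, 0.692, 0.0, -0.0]
ft_force: [-6.1, 4.0, 19.8]
width: 0.0441
grip_force: 20.0
```

Emit:
arm_command --moves '[0,0,-0.1,0,0,0,0,0]'

```text
time: 23.1
ee_pos: [0.462, -0.2163, 0.0106]
eef_rot: [0.722, 0.692, 0.0, 0.0]
ft_force: [0.2, 0.1, 4.7]
width: 0.0436
grip_force: 20.0
```

Emit:
arm_command --moves '[0,0,0,0,0,0,0,0,0,0,0,0,0,0,0,0,0,0,0,0]' --fingers 70

```text
time: 23.52
ee_pos: [0.4617, -0.2161, 0.0102]
eef_rot: [0.722, 0.692, -0.0, -0.0]
ft_force: [-0.3, 0.2, 0.4]
width: 0.0597
grip_force: 0.0
```

Emit:
arm_command --moves '[0,0,-1,0,0,0,-2,0,0,0,-3,0,0,0,-3,0,0,0,-3,0,0,0,-2,0,0,0,0,0]'

```text
time: 24.1
ee_pos: [0.4638, -0.2173, 0.155]
eef_rot: [0.722, 0.692, 0.002, 0.002]
ft_force: [0.8, -0.7, 0.6]
width: 0.0607
grip_force: 0.0
```

```bash
python3 - <<'E'
from h import *
print(togo(.4776,.2997,.14,98.5),r.read_state()['joint_positions'].round(2),r.read_state()['ee_pos'])
E
```

```text
(array([51.71, -0.89,  1.49]), np.float64(78.99940279799836), np.float64(-2.5)) [-0.42  0.11  0.83  1.85 -0.09  1.22  0.39] [ 0.4638049  -0.21728796  0.15503178]
```

Emit:
arm_command --moves '[2,0,0,0,3.7,-0.1,0,0,3.8,-0.1,0,0,3.8,-0.1,0,0,3.8,-0.1,0,0,3.8,-0.1,0,0,3.8,-0.1,0,0,3.8,-0.1,0,0,3.8,-0.1,0,0,3.8,-0.1,0,0,3.8,0,0,0,3.8,0,0,0]'

```text
time: 25.1
ee_pos: [0.4711, 0.2225, 0.1505]
eef_rot: [0.722, 0.692, 0.0, -0.0]
ft_force: [0.2, 0.1, 0.5]
width: 0.0605
grip_force: 0.0
```

Emit:
arm_command --moves '[3.8,0,0,0,2.8,0,0,0,1.3,0,0,0,0,0,0,6,0,0,0,6.6,0,0,0,6.6,0,0,0,6.6,0,0,0,6.6,0,0,0,6.6,0,0,0,6.6,0,0,0,6.6,0,0,0,6.6]'

```text
time: 26.1
ee_pos: [0.4751, 0.2987, 0.1504]
eef_rot: [0.97, 0.245, -0.0, 0.0]
ft_force: [-0.2, -0.4, 0.3]
width: 0.0609
grip_force: 0.0
```

Emit:
arm_command --moves '[0,0,0,6.6,0,0,0,6.6,0,0,0,6.6,0,0,0,0,0,0,0,0]'

```text
time: 26.52
ee_pos: [0.475, 0.2991, 0.1504]
eef_rot: [0.997, 0.079, -0.0, 0.0]
ft_force: [-0.8, 0.1, 0.4]
width: 0.061
grip_force: 0.0
```

```bash
python3 - <<'E'
from h import *
print(togo(.4776,.2997,.003,98.2),r.read_state()['joint_positions'].round(2),r.read_state()['ee_pos'])
s=r.camera("side"); t=r.camera("top")
A=np.vstack([cv2.resize(t[160:310,150:470],(640,300)),cv2.resize(s[200:335,210:498],(640,300))])
cv2.imwrite("pics/c9.png",cv2.convertScaleAbs(A[:,:,::-1],alpha=1.8))
E
```

```text
(array([ 0.27, -0.02, 14.74]), np.float64(0.9062415921685556), np.float64(-80.9)) [-1.09  0.23  0.52  1.71 -0.12  1.23 -1.95] [0.47497518 0.29910544 0.1504034 ]
```

View pics/c9.png

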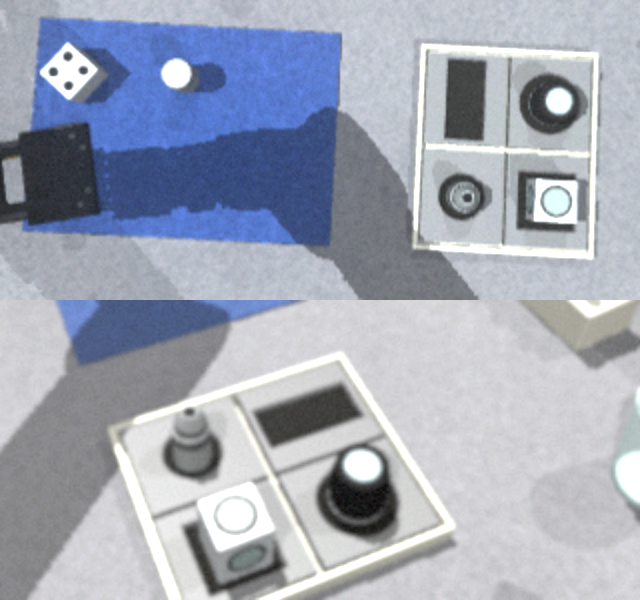

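The cube is upright in its square pocket at (240,540), and the objective and eyepiece are still fine. Now the slider.

Emit:
arm_command --moves '[0.3,0,1.5,0.9,0,0,3,0,0,0,3,0,0,0,2.6,0,0,0,2,0,0,0,1.2,0,0,0,0.8,0,0,0,0.5,0,0,0,0,0]'

```text
time: 27.37
ee_pos: [0.4779, 0.3002, 0.0042]
eef_rot: [0.998, 0.07, -0.0, 0.0]
ft_force: [0.0, -0.7, -0.3]
width: 0.0607
grip_force: 0.0
```

Emit:
arm_command --moves '[0,0,0,0,0,0,0,0,0,0,0,0,0,0,0,0,0,0,0,0,0,0,0,0,0,0,0,0,0,0,0,0]' --fingers 10

```text
time: 28.03
ee_pos: [0.4779, 0.3003, 0.0045]
eef_rot: [0.998, 0.07, 0.0, -0.0]
ft_force: [-0.4, -0.5, 1.7]
width: 0.0241
grip_force: 19.9
```

Emit:
arm_command --moves '[0,0,-0.5,0,0,0,-1,0,0,0,-2,0,0,0,-3,0,0,0,-3,3,0,0,-2,4,0,0,0,3.7,0,0,0,0]'

```text
time: 28.7
ee_pos: [0.4786, 0.3007, 0.1214]
eef_rot: [1.0, -0.025, 0.001, -0.001]
ft_force: [-0.2, 0.4, -2.5]
width: 0.024
grip_force: 19.9
```

```bash
python3 - <<'E'
from h import *
print(togo(.571,-.127,.0105,-92.5),r.read_state()['joint_positions'].round(2),r.read_state()['ee_pos'])
E
```

```text
(array([11.33, 42.28, 11.01]), np.float64(-0.3441032921383993), np.float64(-92.8)) [-1.11  0.27  0.55  1.74 -0.15  1.17 -2.14] [0.47859768 0.30068588 0.12143879]
```

Emit:
arm_command --moves '[0.4,1.5,0,0,0.9,3.5,0,0,1,3.7,0,0,1,3.7,0,0,1,3.7,0,0,1,3.7,0,0,1,3.7,0,0,1,3.7,0,0,1,3.7,0,0,1,3.7,0,0,0.9,3.4,0,0,0.7,2.5,0,0]'

```text
time: 29.7
ee_pos: [0.5668, -0.1138, 0.1189]
eef_rot: [1.0, -0.023, -0.001, 0.001]
ft_force: [0.2, 0.1, -1.8]
width: 0.0239
grip_force: 19.9
```

Emit:
arm_command --moves '[0.4,1.4,0,0,0,0,0,0,0,0,0,0]'

```text
time: 29.95
ee_pos: [0.5702, -0.1249, 0.1186]
eef_rot: [1.0, -0.024, -0.001, 0.0]
ft_force: [0.3, 0.9, -1.1]
width: 0.0235
grip_force: 19.9
```

```bash
python3 - <<'E'
from h import *
print(togo(.571,-.127,.0105,-92.5),r.read_state()['ee_pos'])
E
```

```text
(array([ 0.1 ,  0.2 , 10.81]), np.float64(-0.19804309508748474), np.float64(-92.7)) [ 0.57024632 -0.12490298  0.11861225]
```

Emit:
arm_command --moves '[0.1,0.2,2,0,0,0,3,0,0,0,2.5,0,0,0,1.5,0,0,0,0.8,0,0,0,0.3,0,0,0,0,0,0,0,0,0]'

```text
time: 30.62
ee_pos: [0.5728, -0.1253, 0.0193]
eef_rot: [1.0, -0.023, 0.001, -0.0]
ft_force: [-0.2, 0.5, -1.7]
width: 0.0237
grip_force: 19.9
```

Emit:
arm_command --moves '[0,0,0.2,0,0,0,0.2,0,0,0,0.1,0,0,0,0,0]'

```text
time: 30.95
ee_pos: [0.5722, -0.1256, 0.0133]
eef_rot: [1.0, -0.023, 0.0, -0.0]
ft_force: [0.1, -0.4, -1.5]
width: 0.0234
grip_force: 19.9
```

```bash
python3 - <<'E'
from h import *
s=r.camera("side"); print(togo(.571,-.127,.0105,-92.5),r.read_state()['ee_pos'])
A=cv2.resize(s[200:335,210:498],(768,360))
cv2.imwrite("pics/c10.png",cv2.convertScaleAbs(A[:,:,::-1],alpha=1.8))
E
```

```text
(array([-0.11,  0.15,  0.29]), np.float64(-0.1619040942218959), np.float64(-92.7)) [ 0.57220132 -0.12559911  0.0133918 ]
```

View pics/c10.png

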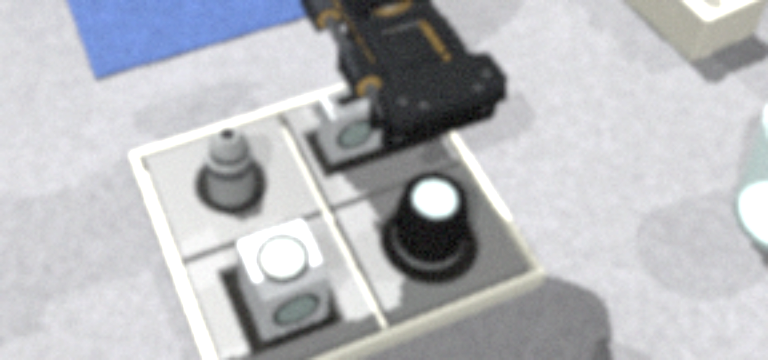

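The slider at (350,130) is inside the long pocket's outline, with dark floor showing on its left and front. I'll go down the last 3 mm.

Emit:
arm_command --moves '[0,0,0.1,0,0,0,0.1,0,0,0,0.1,0,0,0,0,0]'

```text
time: 31.33
ee_pos: [0.5723, -0.1257, 0.0105]
eef_rot: [1.0, -0.023, 0.0, -0.0]
ft_force: [-1.3, 0.8, 1.7]
width: 0.0239
grip_force: 19.9
```

Emit:
arm_command --moves '[0,0,0.1,0,0,0,0,0]'

```text
time: 31.5
ee_pos: [0.5723, -0.1259, 0.0104]
eef_rot: [1.0, -0.023, 0.0, -0.0]
ft_force: [-6.6, 1.1, 12.1]
width: 0.0234
grip_force: 19.9
```

Emit:
arm_command --moves '[0,0,0,0,0,0,0,0,0,0,0,0,0,0,0,0,0,0,0,0]' --fingers 48

```text
time: 31.92
ee_pos: [0.5722, -0.1256, 0.0092]
eef_rot: [1.0, -0.023, -0.0, -0.0]
ft_force: [0.6, 0.6, 0.7]
width: 0.0406
grip_force: 0.0
```

Emit:
arm_command --moves '[0,0,-1,0,0,0,-2,0,0,0,-3,0,0,0,-3,0,0,0,-3,0,0,0,-2,0,0,0,0,0]'

```text
time: 32.5
ee_pos: [0.5745, -0.1265, 0.1546]
eef_rot: [1.0, -0.024, 0.004, -0.0]
ft_force: [-0.3, 0.1, 0.5]
width: 0.0415
grip_force: 0.0
```

Emit:
arm_command --moves '[0,-2,0,0,0,-3.5,0,0,0,-3.7,0,0,0,-3.7,0,0,0,-3.7,0,0,0,-3.7,0,0,0,-3.7,0,0,0,-3,0,0,0,-2,0,0,0,0,0,0,0,0,0,0]'

```text
time: 33.42
ee_pos: [0.5853, 0.1651, 0.1491]
eef_rot: [1.0, -0.022, -0.0, 0.0]
ft_force: [0.1, -0.3, 0.8]
width: 0.0417
grip_force: 0.0
```

```bash
python3 - <<'E'
from h import *
s=r.camera("side"); t=r.camera("top")
A=np.vstack([cv2.resize(t[160:310,150:470],(640,300)),cv2.resize(s[200:335,210:498],(640,300))])
cv2.imwrite("pics/c11.png",cv2.convertScaleAbs(A[:,:,::-1],alpha=1.6))
E
```

```text
(no output)
```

View pics/c11.png

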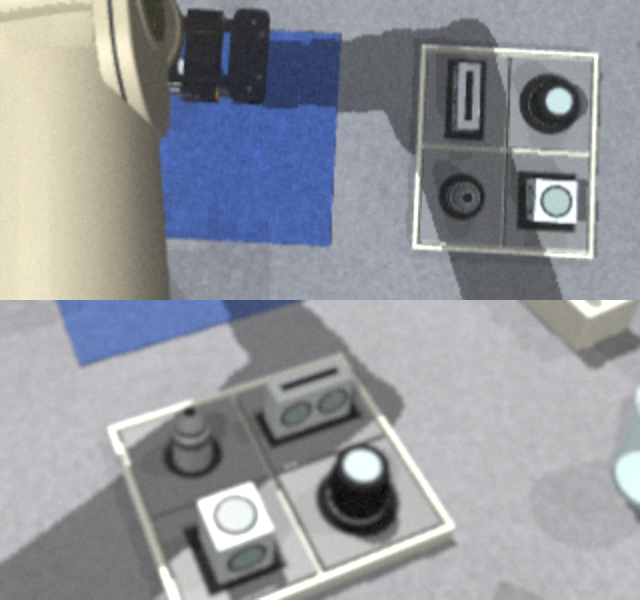

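All four parts stand upright in their own pockets: slider (310,400), eyepiece (360,485), cube (240,540), objective (190,445). The arm is clear of everything.

```bash
python3 -c "
from bench import r
print(r.close_job())"
```

```text
the job is handed in; nothing more can be done
None
```

The objective lens, eyepiece, filter cube and filter slider each stand upright and fully down in their own caddy pockets, the canister and heating block were left where they stood on the mat, and the job was handed in at about 33 s.

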